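# Lock the bracelet T-bar into its quick-release display base

## Task

Set up the bracelet display on the stall: lift the T-bar out of the carrying rack and stand its plug upright in the mouth of the quick-release base, then push the spring sleeve down by one of its ears so that the plug drops fully home, and let the sleeve spring all the way back up to lock it. Leave the cone in the rack, and leave the bangle and the gift box where they are.

Things in the scene. Friction and masses are not known exactly. Their poses are not given: they have to be found in the camera images.
- tbar: Loose bracelet T-bar, 350 g, 176 mm tall. Origin: centre of its plug's underside, z up. Plug 30 mm diameter, z 0 to 48 mm (first 2 mm tapered to 26), groove 17 mm diameter at z 12 to 24; shoulder disc 46 mm diameter, z 48 to 56; post 14 mm diameter; padded bar on top. Starts upright in one of the rack's holes, plug hidden, shoulder on the rack's top. Bar within 0.4 rad of the rack's x axis.
- tbar_bar (a point): Middle of the T-bar's grey round padded bar, the place to grip: on its centreline, 160 mm above the plug's underside. x along the bar, z up. Bar 28 mm diameter, 140 mm long, plus end discs 4 mm thick, 31 mm diameter.
- coupler: Quick-release display base, fixed. Origin: centre of its underside on the table, z up, y through the sleeve's two ears. Steel foot 124 mm diameter, 10 mm thick; upright socket tube 45 mm outside, bore 32.5 mm, mouth at z 78 mm, bore floor at z 25. Plug home: its underside at z 30, shoulder on the mouth's rim.
- coupler_mouth (a point): Centre of the socket's mouth, at its rim. 26 mm below it six flat-topped brass dogs stand 6 mm into the bore: a plug put in the mouth stops on them, stands there by itself and cannot be pushed past. Sleeve down 12 mm or more: dogs drawn out, the plug drops 22 mm home by its weight. Sleeve let go: dogs close into the groove; if the plug is not home the sleeve stays partly down.
- sleeve (a joint): Aluminium sleeve around the socket, 61 mm diameter, 36 mm tall. 0 = sprung fully up (forward, locked), 0.016 = pulled fully down to its stop (m). The spring needs about 7 N at the start and 14 N at full travel and always returns it.
- ear_left (a point): Middle of the top face of the sleeve's ear on the base's +y side; moves with the sleeve. A flat paddle 34 (x) by 36 (y) by 8 mm, 86 mm from the socket's axis on a 20 mm wide arm, top 52 mm above the table when up. Push it straight down from above with shut fingers. The hand has most room beside the standing T-bar when the bar lies across the line of the ears.
- ear_right (a point): The same point of the opposite ear, on the base's -y side.
- rack: Light wooden carrying rack, fixed, 85 mm (x) by 215 mm (y) by 58 mm high. Origin: centre of its underside; z up. Two holes 41 mm wide in the top at y +65 and -65 mm: one holds the T-bar, the other the cone.
- cone: Bystander: grey ring-display cone with the same steel plug and shoulder, in the rack's other hole; 40 mm wide, 130 mm tall from the plug's underside (its origin). To be left alone.
- bangle: Bystander: copper bangle, 68 mm diameter, 10 mm high, lying on the cloth between the rack and the base. Origin: centre of its underside.
- giftbox: Bystander: small gift box 79 by 64 by 40 mm on the cloth beyond the work. Origin: centre of its underside.
There are look-alikes about, which are no part of the job. Of the things like the tbar, leave any that is green; of the rest the larger one is meant. What is shaped like the coupler but orange is not meant.

How it is judged:
By the outcome, as a careful person would: the job done as asked, in the order asked, and still so for the second after the job is handed in, with the robot touching nothing.
It also fails if it takes over 48 s, if anything falls off the work surface, if the arm or the gripper's body presses on something with over 40 N, if the wrist force passes 120 N, or if a joint passes its speed limit or range.

## Robot

A 6-joint arm with a two-finger parallel gripper is mounted at the origin on the work surface. World frame = base frame: x ahead of the robot, y to its left, z up, the work surface at z = 0. Lengths are in m, angles in degrees, forces in N, time in s.
With the tool pointing down it reaches from about 0.35 to 0.925 m from the base axis. Payload 6.4 kg.
Tool frame: the origin (TCP) lies midway between the tips of the shut fingers; the grasp point (between the pads) lies pinch_z behind it (pinch_z is the distance from the TCP to the grasp point, in m); z points along the fingers, x is the direction in which the jaws open and shut, and the axes are right-handed (so a half turn about z gives the same grasp; the last joint's range is limited). The gripper opens to 85 mm and grips with 20 to 120 N. Pads are 22 mm wide; open, the fingers measure 114 mm over their backs; the gripper's body (76 mm by 85 mm) begins 54 mm behind the grasp point. The pads swing forward as they close: fully open they stand 13 mm farther back than shut.
Start: joints at [-81.71, 14.043, 89.255, -0, 76.702, -9.975], TCP at [0.204, -0.617, 0.231] pointing down, gripper open.
Joint ranges: [-179.41, 179.41], [-58.25, 129.5], [7.25, 145.43], [-54.29, 234.29], [11.92, 165.04], [-157.13, 157.13]. Speed limits (degrees/s): [147.25, 147.25, 180, 180, 180, 180].

## Interface

Orientations are given as a 3x3 rotation matrix whose columns are the frame's x, y, z axes.
In Python, from workcell import sense, read_camera, sign_off, pinch_z gives the robot as it stands.
- The arm moves only by the tool carry_out, never from a script. Its argument "commands" is a list of rows, each a list of 5 numbers: the shift along the tool's x, y, z in mm, then the turn about the tool's z in degrees, then the finger opening in mm, from 0 to 85.4. In form: [[dx, dy, dz, turn, fingers], ...]. A call has 1 to 5 rows; each row is the pose to reach, as a shift and turn from the pose commanded when the call began, along the tool's axes at that moment; what a row does not reach only later rows make up. A row lasts 1/10 s, in which the tool goes at most 50 mm and 8.59 degrees, less where a joint would pass 70% of its speed; a pose out of reach is approached as far as the arm can. A call with a gripper value outside its range is refused whole. The fingers move at their own pace and stop on an object; "grip_force" is the grip in N (left out, the last holds). Time passes only in rows, so rows that repeat a pose let the fingers close. It gives the time, the measured TCP pose, the force and the opening at its end, in the units of the state.
- sense(): the state, without advancing time (a new reading comes with each control period).
- read_camera(name): name is "scene" or "top"; returns a dict with "img" (384x512x3 uint8, blue, green, red), "mtx" (3x3 intrinsics, pixels), "cam_to_world" (4x4, takes a point from camera to world coordinates). Camera axes: x right, y down, z forward; pixel columns grow to the right and rows downward; lengths in m; the calibration is good to about 2 mm. A picture is of the moment at which its call begins. There is no depth.
- sign_off(): hands the job in, once; it reports no verdict.
The state is a dict: "time": time; "joint_pos": joint angles; "joint_velocities": joint speeds; "joint_efforts": joint torques, N m; "position": TCP position; "tool_rot": TCP orientation; "wrist_force": force on the tool from outside, world axes, zero at the start; "ft_torque": the same for the moment, N m; "opening": opening from 0.0 (shut) to 1.0 (fully open).
Only numpy, scipy, OpenCV 4.12 (cv2) and the standard library are available. Lean on these libraries where they do the work, as an engineer would, in place of code of your own. Each camera call takes 0.05 s, during which the arm holds its last target. There are 200 camera calls.

## Working session

There is one attempt and no reset: what is moved stays moved. The work goes in short steps, Python scripts to look and compute and a tool call to move; the robot and the scene stay as the last step left them, time stands still between calls to the robot, and variables do not carry over. Pictures are saved under pics/ and viewed, about 8 in all and at most 12, crops included, and the job is handed in when it is done.

Besides the shell and the picture viewer there is one more tool, called after "Request:" as name([rows], argument=value, ...), one row to a line, values as JSON. carry_out: Moves the arm, as the interface text tells. Its arguments: {"type":"object","properties":{"commands":{"type":"array","items":{"type":"array","items":{"type":"number"}}},"grip_force":{"type":"number"}},"required":["commands"]}

```bash
mkdir -p pics; cat > h.py <<'E'
import numpy as np, cv2
from workcell import sense, read_camera, sign_off, pinch_z
def ray(c,u,v):
    T=np.array(c["cam_to_world"]); d=T[:3,:3]@np.linalg.inv(np.array(c["mtx"]))@[u,v,1.]; return T[:3,3],d/np.linalg.norm(d)
def onz(c,u,v,z):
    o,d=ray(c,u,v); return o+d*(z-o[2])/d[2]
def proj(c,p):
    T=np.linalg.inv(np.array(c["cam_to_world"])); q=np.array(c["mtx"])@(T[:3,:3]@np.array(p)+T[:3,3]); return q[:2]/q[2]
def tri(c1,p1,c2,p2):
    a,d=ray(c1,*p1); b,e=ray(c2,*p2)
    s=np.linalg.lstsq(np.c_[d,-e],b-a,rcond=None)[0]; P,Q=a+d*s[0],b+e*s[1]; return (P+Q)/2,np.linalg.norm(P-Q)
E
python3 - <<'E'
from h import *
for n in("top","scene"):
    c=read_camera(n); cv2.imwrite(f"pics/{n}0.png",cv2.resize(c["img"],(800,600),interpolation=cv2.INTER_CUBIC)); cv2.imwrite(f"raw_{n}.png",c["img"])
    print(n,np.round(c["mtx"],1).tolist(),np.round(c["cam_to_world"],3).tolist())
s=sense();print(pinch_z,s)
E
```

```text
top [[408.5, 0.0, 254.1], [0.0, 408.5, 197.1], [0.0, 0.0, 1.0]] [[-0.014, -0.998, 0.058, 0.452], [-1.0, 0.013, -0.011, -0.056], [0.01, -0.058, -0.998, 1.2], [0.0, 0.0, 0.0, 1.0]]
scene [[439.9, 0.0, 252.9], [0.0, 439.9, 195.2], [0.0, 0.0, 1.0]] [[-0.67, 0.532, -0.518, 1.033], [0.742, 0.459, -0.488, 0.426], [-0.022, -0.712, -0.702, 0.86], [0.0, 0.0, 0.0, 1.0]]
0.0187 {'time': 0.1, 'joint_pos': array([-8.17097158e+01,  1.40813196e+01,  8.93202237e+01, -4.85030387e-04,
        7.67014124e+01, -9.97742436e+00]), 'joint_velocities': array([ 0.03254927, -0.05696118, -0.09212764,  0.03459455, -0.02465883,
        0.05557416]), 'joint_efforts': array([-1.97550326e-04, -4.30671215e+01, -3.27129328e+01, -1.61077151e-04,
        2.88050127e-03, -2.50266504e-05]), 'position': array([ 0.20365111, -0.61672851,  0.23025554]), 'tool_rot': array([[ 3.13458936e-01, -9.49601719e-01, -2.67246357e-04],
       [-9.49600104e-01, -3.13458904e-01,  1.77694824e-03],
       [-1.77116385e-03, -3.03223136e-04, -9.99998386e-01]]), 'wrist_force': array([ 0.28594277, -0.01503688,  0.19992445]), 'ft_torque': array([-0.03581825,  0.01320919,  0.01974701]), 'opening': 0.9986011247661367}
```

View pics/top0.png

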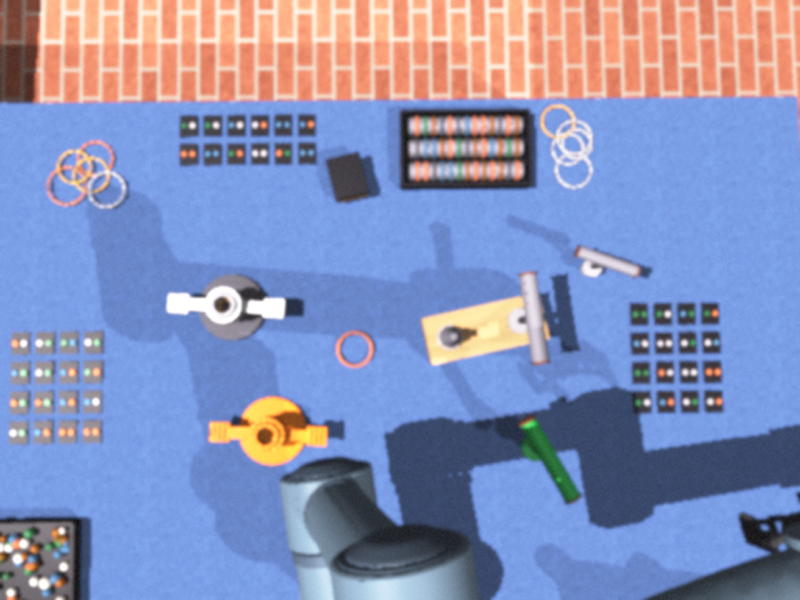

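View pics/scene0.png

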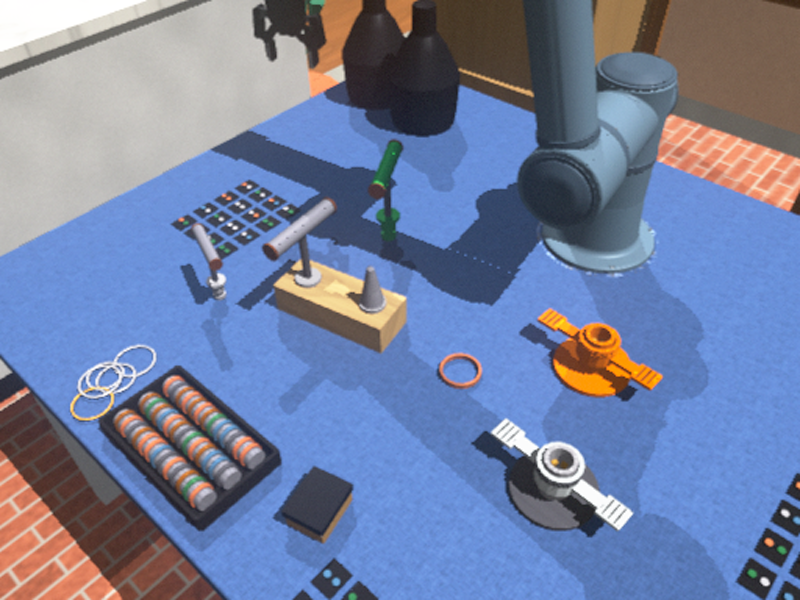

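T-bar candidates (top view, 800x600): grey bar in the rack (533,318), small grey one loose by the bangles (610,262), green one (550,460). I choose the grey one in the rack because it is the larger non-green one. Base candidates: grey/white (223,305) and orange (268,432), and I choose the grey one. Next is a close crop and a measurement.

```bash
cat > m.py <<'E'
from h import *
E
python3 - <<'E'
from h import *
t=read_camera("top"); s=read_camera("scene")
def crop(c,x0,y0,w,h,k): return cv2.resize(c["img"][y0:y0+h,x0:x0+w],None,fx=k,fy=k,interpolation=cv2.INTER_CUBIC)
a=crop(t,265,165,100,75,4); b=crop(t,95,165,100,75,4); c=crop(s,160,120,100,75,4); d=crop(s,310,260,100,75,4)
cv2.imwrite("pics/c1.png",np.vstack([np.hstack([a,b]),np.hstack([c,d])]))
for n,cam,(x0,y0,x1,y1) in(("bar top",t,(320,165,365,240)),("bar scene",s,(160,120,225,170)),("coup top",t,(95,165,195,225))):
    im=cam["img"][y0:y1,x0:x1]; hsv=cv2.cvtColor(im,cv2.COLOR_BGR2HSV)
    m=((hsv[...,1]<60)&(hsv[...,2]>(90 if "bar" in n else 200))).astype(np.uint8)
    k,l,st,ce=cv2.connectedComponentsWithStats(m)
    for i in range(1,k):
        if st[i,4]>30:
            pts=np.argwhere(l==i)[:,::-1].astype(np.float32)+[x0,y0]
            print(n,st[i,:5]+[x0,y0,0,0,0],cv2.minAreaRect(pts.astype(np.float32)))
E
```

```text
bar top [320 174  33  60 910] ((336.0, 203.5), (59.0, 32.0), 90.0)
bar scene [171 126  45  38 515] ((193.72955322265625, 143.924072265625), (11.360143661499023, 49.40629959106445), 51.709835052490234)
bar scene [194 152  14  18  35] ((197.66281127929688, 162.85568237304688), (20.80865478515625, 8.169678688049316), 54.782405853271484)
coup top [106 183  49  25 668] ((130.0, 195.0), (24.0, 48.0), 90.0)
coup top [158 190  24  14 268] ((169.5, 196.5), (13.0, 23.0), 90.0)
```

View pics/c1.png

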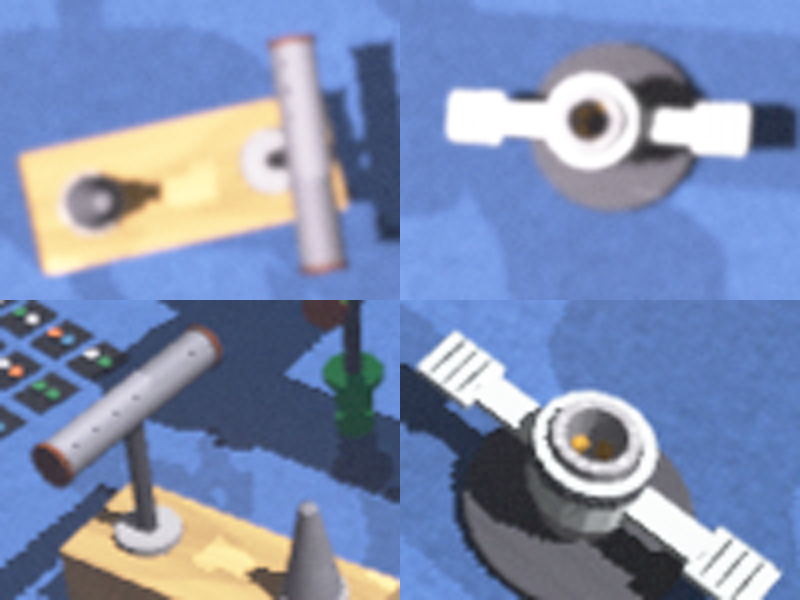

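The crops show a grey padded bar with brown ends standing in the rack: top raw ends (338,175)/(345.8,232), scene raw ends (212,130.5)/(173,161). The grey base has its mouth at top raw (141.8,195), with ears at (114,194) and (174.5,197).

```bash
python3 - <<'E'
from h import *
t=read_camera("top"); s=read_camera("scene")
r=lambda *a:print(*[np.round(x,4) if not isinstance(x,str) else x for x in a])
e1=tri(t,(337.8,175),s,(212.5,130.3)); e2=tri(t,(345.6,232),s,(173,161))
r("ends",*e1,*e2,"len",np.linalg.norm(e1[0]-e2[0]),"mid",(e1[0]+e2[0])/2)
A,B=onz(t,337.8,175,.17),onz(t,345.6,232,.17); r("top@.17",A,B,np.linalg.norm(A-B),(A+B)/2, np.degrees(np.arctan2(*(A-B)[1::-1])))
A,B=onz(s,212.5,130.3,.17),onz(s,173,161,.17); r("scene@.17",A,B,(A+B)/2,np.linalg.norm(A-B),np.degrees(np.arctan2(*(A-B)[1::-1])))
# shoulder in top: left edge circle ~ crop
r("shoulder", onz(t,265+267/4,165+160/4,.066))
r("mouth",onz(t,141.6,194.8,.078),"scene",onz(s,310+194/4,260+145/4,.078))
L,R=onz(t,114.1,194.1,.052),onz(t,174.4,196.9,.052); r("ears",L,R,np.linalg.norm(L-R),(L+R)/2,np.degrees(np.arctan2(*(L-R)[1::-1])))
# ear masks scene / top extents
for n,c,box in(("t",t,(95,165,195,225)),("s",s,(305,255,420,350))):
    x0,y0,x1,y1=box; h=cv2.cvtColor(c["img"][y0:y1,x0:x1],cv2.COLOR_BGR2HSV); m=((h[...,1]<50)&(h[...,2]>200)).astype(np.uint8)
    k,l,st,ce=cv2.connectedComponentsWithStats(m)
    for i in range(1,k):
        if st[i,4]>60: print(n,st[i]+[x0,y0,0,0,0])
# coupler foot ellipse (dark grey) in top
h=cv2.cvtColor(t["img"][165:225,95:195],cv2.COLOR_BGR2HSV); m=(h[...,1]<90).astype(np.uint8); ys,xs=np.nonzero(m)
ok=(abs(xs+95-145)<25); print("foot rows",ys[ok].min()+165,ys[ok].max()+165)
mid=np.array([*((L+R)/2)[:2]])
d=(L-R)[:2]/np.linalg.norm((L-R)[:2])
for z,p in((.052,mid+.086*d),(.052,mid-.086*d),(.078,mid)): r("pred",proj(t,[*p,z]),proj(s,[*p,z]))
E
```

```text
ends [ 0.527  -0.2246  0.2782] 0.0812 [ 0.4553 -0.3551  0.0612] 0.0998 len 0.2632 mid [ 0.4911 -0.2899  0.1697]
top@.17 [ 0.565  -0.2808  0.17  ] [ 0.4205 -0.2968  0.17  ] 0.1454 [ 0.4928 -0.2888  0.17  ] 6.3211
scene@.17 [ 0.413  -0.2979  0.17  ] [ 0.5635 -0.2813  0.17  ] [ 0.4882 -0.2896  0.17  ] 0.1514 -173.6867
shoulder [ 0.4928 -0.2844  0.066 ]
mouth [0.5273 0.2402 0.078 ] scene [0.5333 0.242  0.078 ]
ears [0.532  0.3241 0.052 ] [0.5219 0.1552 0.052 ] 0.1692 [0.527  0.2396 0.052 ] 86.5853
t [106 183  49  25 658]
t [158 190  24  14 261]
s [315 268  30  24 280]
s [344 283  30  26 333]
s [366 307  39  32 422]
foot rows 175 217
pred [113.5974 194.0767] [392.9264 326.9935]
pred [174.9015 196.9233] [325.0558 276.4061]
pred [141.821  194.9151] [359.1857 293.5819]
```

```bash
cat > go.py <<'E'
import sys
from h import *
# usage: go.py x y z jawangle(deg world of tool x)
s=sense(); R=np.array(s["tool_rot"]); p=np.array(s["position"])
a=np.degrees(np.arctan2(R[1,0],R[0,0]))
print("t",s["time"],"pos",np.round(p,4),"jaw",round(a,2),"F",np.round(s["wrist_force"],1),"open",round(s["opening"]*85.4,1),"q",np.round(s["joint_pos"],1),"tilt",np.round(R[:2,2],4))
if len(sys.argv)>4:
    x,y,z,j=map(float,sys.argv[1:5]); print("delta mm",np.round(R.T@(np.array([x,y,z])-p)*1000,1),"turn",round(((a-j)+180)%360-180,2))
E
python3 go.py .4905 -.289 .21 -83.7
```

```text
t 0.3 pos [ 0.2037 -0.6171  0.2309] jaw -71.73 F [-0.1 -0.5 -0.5] open 85.4 q [-81.7  14.1  89.3   0.   76.7 -10. ] tilt [-0.0001  0.0007]
delta mm [-221.6 -375.2   21.1] turn 11.97
```

Request:
carry_out([
  [-50, -84, 0, 3, 85],
  [-99, -168, 0, 6, 85],
  [-148, -252, 0, 9, 85],
  [-185, -315, 0, 12, 85],
  [-221, -375, 0, 12, 85],
], grip_force=60)

```text
time: 0.8
position: [0.3695, -0.4276, 0.2314]
tool_rot: [[0.108, -0.994, 0.0], [-0.994, -0.108, -0.0], [0.0, -0.0, -1.0]]
wrist_force: [0.3, -0.5, -0.2]
opening: 0.999
```

```bash
python3 go.py .4905 -.289 .21 -83.7
```

```text
t 0.8 pos [ 0.3695 -0.4276  0.2314] jaw -83.81 F [ 0.3 -0.5 -0.2] open 85.3 q [-60.7   2.7 101.9   0.   75.4  23.1] tilt [ 0.0003 -0.0002]
delta mm [-124.8 -135.2   21.4] turn -0.11
```

Request:
carry_out([
  [-34, -37, 0, 0, 85],
  [-68, -74, 0, 0, 85],
  [-102, -110, 0, 0, 85],
  [-125, -135, 0, 0, 85],
  [-125, -135, 10, 0, 85],
])

```text
time: 1.3
position: [0.4918, -0.2878, 0.2227]
tool_rot: [[0.115, -0.993, 0.003], [-0.993, -0.115, -0.002], [0.002, -0.003, -1.0]]
wrist_force: [0.2, -0.8, 0.4]
opening: 0.996
```

```bash
python3 go.py .4905 -.289 .149 -83.7; python3 - <<'E'
from h import *
t=read_camera("top"); s=read_camera("scene")
f=lambda c,x,y:cv2.resize(c["img"][y:y+110,x:x+130],None,fx=3,fy=3,interpolation=cv2.INTER_CUBIC)
cv2.imwrite("pics/c2.png",np.hstack([f(t,265,140),f(s,130,80)]))
E
```

```text
t 1.3 pos [ 0.4918 -0.2878  0.2227] jaw -83.42 F [ 0.2 -0.8  0.4] open 85.0 q [-41.8   3.7 101.8   0.   74.3  41.7] tilt [ 0.0029 -0.0016]
delta mm [ 0.9  1.7 73.7] turn 0.28
```

View pics/c2.png

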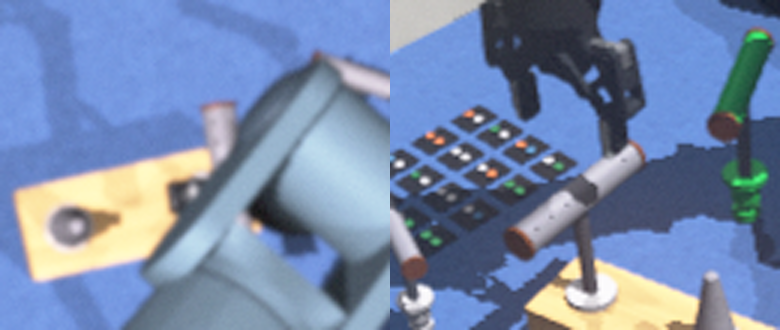

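The open fingers straddle the bar: one is beyond it at about (615,130) and the other on the near side, so I descend.

Request:
carry_out([
  [1, 2, 25, 0, 85],
  [1, 2, 50, 0, 85],
  [1, 2, 70, 0, 85],
  [1, 2, 74, 0, 85],
  [1, 2, 74, 0, 40],
])

```text
time: 1.9
position: [0.4863, -0.2922, 0.1468]
tool_rot: [[0.107, -0.994, -0.001], [-0.994, -0.107, 0.001], [-0.001, 0.001, -1.0]]
wrist_force: [0.9, -0.2, -0.3]
opening: 0.852
```

Request:
carry_out([
  [0, 0, 0, 0, 20],
  [0, 0, 0, 0, 20],
  [0, 0, 0, 0, 20],
  [0, 0, 0, 0, 20],
  [0, 0, 0, 0, 20],
])

```text
time: 2.4
position: [0.4879, -0.2919, 0.1486]
tool_rot: [[0.109, -0.994, 0.001], [-0.994, -0.109, -0.001], [0.001, -0.001, -1.0]]
wrist_force: [-0.9, 0.1, 5.7]
opening: 0.305
```

Request:
carry_out([
  [0, 0, 0, 0, 20],
  [0, 0, -5, 0, 20],
  [0, 0, -10, 0, 20],
  [0, 0, -10, 0, 20],
])

```text
time: 2.8
position: [0.4871, -0.2914, 0.1573]
tool_rot: [[0.109, -0.994, -0.0], [-0.994, -0.109, 0.0], [-0.0, 0.0, -1.0]]
wrist_force: [-0.9, 0.2, -4.3]
opening: 0.308
```

```bash
python3 go.py .4905 -.289 .28 -83.7
```

```text
t 2.8 pos [ 0.4871 -0.2914  0.1573] jaw -83.73 F [-0.9  0.2 -4.3] open 26.3 q [-42.3   7.6 104.8  -0.   67.6  41.4] tilt [-0.0001  0.    ]
delta mm [  -2.    -3.6 -122.7] turn -0.03
```

Request:
carry_out([
  [0, 0, -20, 0, 20],
  [0, 0, -55, 0, 20],
  [0, 0, -100, 0, 20],
  [0, 0, -140, 0, 20],
  [0, 0, -160, 0, 20],
])

```text
time: 3.3
position: [0.4881, -0.2923, 0.3215]
tool_rot: [[0.109, -0.994, 0.004], [-0.994, -0.109, -0.004], [0.004, -0.004, -1.0]]
wrist_force: [0.8, 0.1, -3.6]
opening: 0.31
```

```bash
python3 go.py .528 .2405 .315 -93.4; python3 - <<'E'
from h import *
t=read_camera("top"); s=read_camera("scene")
f=lambda c,x,y:cv2.resize(c["img"][y:y+150,x:x+150],None,fx=2.6,fy=2.6,interpolation=cv2.INTER_CUBIC)
cv2.imwrite("pics/c3.png",np.hstack([f(t,265,120),f(s,100,60)]))
E
```

```text
t 3.3 pos [ 0.4881 -0.2923  0.3215] jaw -83.74 F [ 0.8  0.1 -3.6] open 26.5 q [-42.3  -0.6  95.8  -0.   84.5  41.4] tilt [ 0.0043 -0.004 ]
delta mm [-525.3  -97.8    4.5] turn 9.66
```

View pics/c3.png

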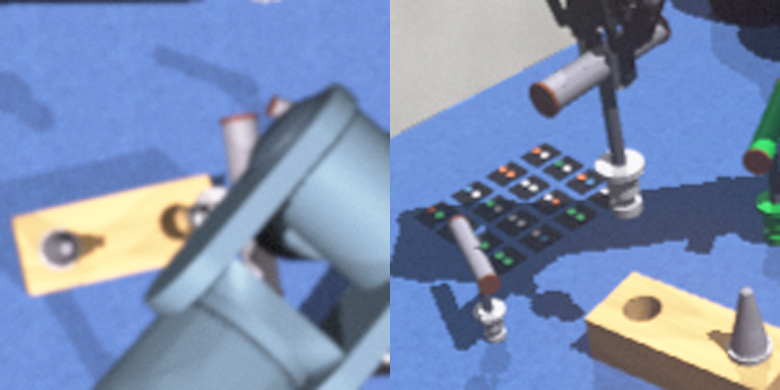

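The T-bar is clear of the rack, hanging about upright with the plug at crop (625,195), and the cone is undisturbed. I carry it over the base.

Request:
carry_out([
  [-20, -4, 0, 0, 20],
  [-60, -11, 0, 0, 20],
  [-105, -20, 0, 0, 20],
  [-150, -28, 0, 0, 20],
  [-195, -36, 0, 0, 20],
])

```text
time: 3.9
position: [0.5003, -0.091, 0.3141]
tool_rot: [[0.109, -0.994, -0.005], [-0.994, -0.109, 0.002], [-0.003, 0.004, -1.0]]
wrist_force: [1.0, 0.0, -4.0]
opening: 0.308
```

Request:
carry_out([
  [-45, -8, 0, 0, 20],
  [-90, -17, 0, 0, 20],
  [-135, -25, 0, 0, 20],
  [-180, -33, 0, 0, 20],
  [-220, -41, 0, 0, 20],
])

```text
time: 4.4
position: [0.5165, 0.1322, 0.3141]
tool_rot: [[0.11, -0.994, -0.005], [-0.994, -0.11, 0.0], [-0.001, 0.005, -1.0]]
wrist_force: [0.8, -0.0, -3.2]
opening: 0.312
```

```bash
python3 go.py .528 .2405 .315 -93.4
```

```text
t 4.4 pos [0.5165 0.1322 0.3141] jaw -83.67 F [ 0.8 -0.  -3.2] open 26.7 q [  2.2  -5.  100.8   0.   84.5  85.8] tilt [-0.0051  0.0003]
delta mm [-106.4  -23.4   -0.9] turn 9.73
```

Request:
carry_out([
  [-40, -8, 0, 4, 20],
  [-75, -16, 0, 9.7, 20],
  [-100, -20, 0, 9.7, 20],
  [-106, -21, 0, 9.7, 20],
  [-106, -21, 0, 9.7, 20],
])

```text
time: 4.9
position: [0.5263, 0.2378, 0.3146]
tool_rot: [[-0.058, -0.998, -0.004], [-0.998, 0.058, -0.001], [0.001, 0.004, -1.0]]
wrist_force: [-0.2, -0.1, -4.0]
opening: 0.314
```

Request:
carry_out([
  [0, 0, 20, 0, 20],
  [0, 0, 45, 0, 20],
  [0, 0, 55, 0, 20],
  [0, 0, 55, 0, 20],
  [0, 0, 55, 0, 20],
])

```text
time: 5.4
position: [0.5281, 0.2366, 0.2628]
tool_rot: [[-0.061, -0.998, 0.001], [-0.998, 0.061, 0.0], [-0.0, -0.001, -1.0]]
wrist_force: [-0.6, -0.0, -2.6]
opening: 0.306
```

```bash
python3 go.py .526 .2405 .245 -93.4; python3 - <<'E'
from h import *
t=read_camera("top"); s=read_camera("scene")
f=lambda c,x,y,k=4:cv2.resize(c["img"][y:y+600//k,x:x+400//k],None,fx=k,fy=k,interpolation=cv2.INTER_CUBIC)
cv2.imwrite("pics/c4.png",np.hstack([f(t,95,120),f(s,310,180)]))
cv2.imwrite("raw_s4.png",s["img"])
E
```

```text
t 5.4 pos [0.5281 0.2366 0.2628] jaw -93.48 F [-0.6 -0.  -2.6] open 26.1 q [ 12.9   3.1  98.2  -0.   78.7 106.4] tilt [0.0006 0.    ]
delta mm [-3.8  2.3 17.8] turn -0.08
```

View pics/c4.png

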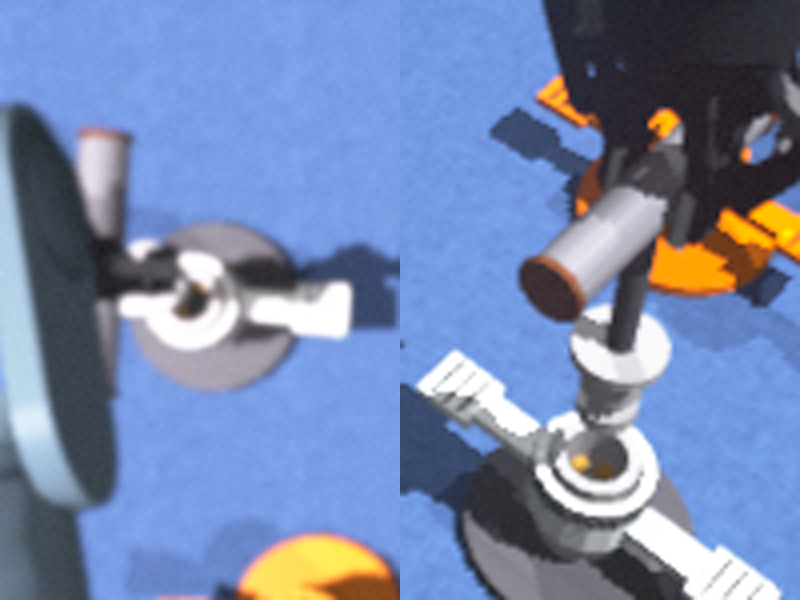

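The picture shows the plug hanging above the mouth. In the right panel the shoulder is at about (620,342), the mouth at (598,462) and the near bar end at (552,290). In the top view the far bar end is at (105,132).

```bash
python3 - <<'E'
from h import *
t=read_camera("top"); s=read_camera("scene")
r=lambda *a:print(*[np.round(x,4) if not isinstance(x,str) else x for x in a])
P=lambda u,v,x,y:((u+.5)/4-.5+x,(v+.5)/4-.5+y)
te=P(105,132,95,120); se=P(552,289,310,180) if 0 else P(152,289,310,180)
b=np.radians(-3.5); d=np.array([np.cos(b),np.sin(b),0])
e=tri(t,te,s,se); r("end tri",*e,"mid",e[0]-.074*d)
for z in(.275,.28,.285): r(z,"mid from top",onz(t,*te,z)-.074*d,"from scene",onz(s,*se,z)-.074*d)
sh=P(220,342,310,180)
for z in(.170,.175,.18): r("shoulder scene @",z,onz(s,*sh,z))
mo=P(198,462,310,180); r("mouth scene",onz(s,*mo,.078),"mouth top",onz(t,141.6,194.8,.078))
# mouth ring / shoulder edge fit in scene: bright masks
g=s["img"]; h=cv2.cvtColor(g,cv2.COLOR_BGR2HSV)
for n,(x0,y0,x1,y1) in(("sh",(348,252,382,282)),):
    m=((h[y0:y1,x0:x1,1]<60)&(h[y0:y1,x0:x1,2]>150)).astype(np.uint8); ys,xs=np.nonzero(m); print(n,xs.min()+x0,xs.max()+x0,ys.min()+y0,ys.max()+y0)
for x,y in((.528,.2366),(.531,.238)): r("expect sh px(crop)",[(proj(s,[x,y,z])-[310,180])*4 for z in(.172,.180)])
E
```

```text
end tri [0.6082 0.2322 0.2876] 0.0017 mid [0.5344 0.2367 0.2876]
0.275 mid from top [0.537  0.2399 0.275 ] from scene [0.5244 0.233  0.275 ]
0.28 mid from top [0.5361 0.2384 0.28  ] from scene [0.5281 0.2347 0.28  ]
0.285 mid from top [0.5353 0.2368 0.285 ] from scene [0.5318 0.2364 0.285 ]
shoulder scene @ 0.17 [0.5258 0.2351 0.17  ]
shoulder scene @ 0.175 [0.5294 0.2365 0.175 ]
shoulder scene @ 0.18 [0.5331 0.2379 0.18  ]
mouth scene [0.5302 0.2415 0.078 ] mouth top [0.5273 0.2402 0.078 ]
sh 353 377 252 281
expect sh px(crop) [[219.3216 342.5507]
 [221.9785 332.4049]]
expect sh px(crop) [[218.4749 348.0203]
 [221.1332 337.8842]]
```

Request:
carry_out([
  [-4, 3, 15, 0, 20],
  [-4, 3, 28, 0, 20],
  [-4, 3, 36, 0, 20],
  [-4, 3, 36, 0, 20],
  [-4, 3, 36, 0, 20],
])

```text
time: 6.1
position: [0.5249, 0.2412, 0.2258]
tool_rot: [[-0.06, -0.998, -0.001], [-0.998, 0.06, -0.0], [0.0, 0.001, -1.0]]
wrist_force: [0.8, -0.4, -4.4]
opening: 0.305
```

```bash
python3 go.py .526 .2405 .2 -93.4; python3 - <<'E'
from h import *
t=read_camera("top"); s=read_camera("scene")
f=lambda c,x,y,k=8:cv2.resize(c["img"][y:y+600//k,x:x+400//k],None,fx=k,fy=k,interpolation=cv2.INTER_CUBIC)
cv2.imwrite("pics/c5.png",np.hstack([f(t,115,150),f(s,335,240)]))
E
```

```text
t 6.1 pos [0.5249 0.2412 0.2258] jaw -93.43 F [ 0.8 -0.4 -4.4] open 26.0 q [ 13.4   4.8 100.3  -0.   75.  106.9] tilt [-0.0007 -0.0002]
delta mm [ 0.6 -1.1 25.8] turn -0.03
```

View pics/c5.png

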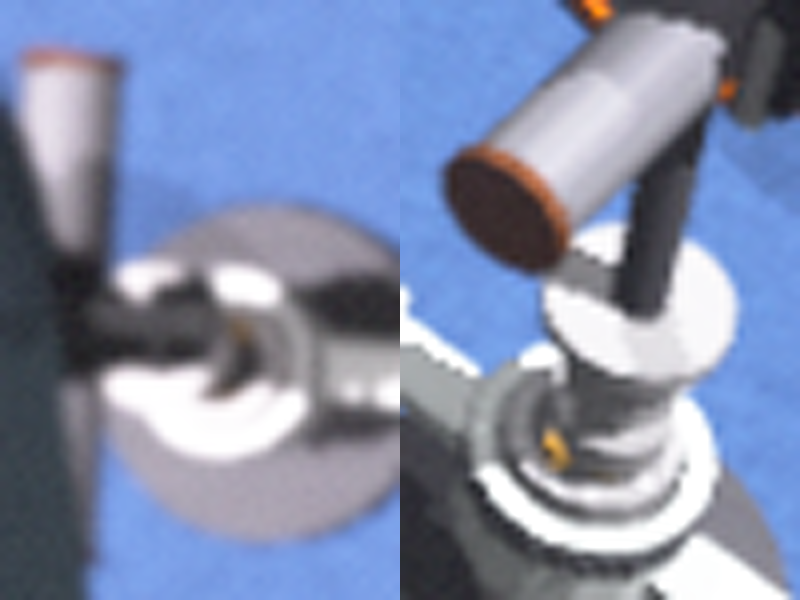

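```bash
python3 - <<'E'
from h import *
t=read_camera("top"); s=read_camera("scene")
r=lambda *a:print(*[np.round(x,4) if not isinstance(x,str) else x for x in a])
P=lambda u,v,x,y,k:((u+.5)/k-.5+x,(v+.5)/k-.5+y)
r("sh",onz(s,*P(240,305,335,240,8),.1432))
r("mouth",onz(s,*P(197,438,310,260-75,4)[:1],P(197,138,310,260,4)[1],.078))
te=P(70,55,115,150,8); se=P(105,208,335,240,8)
b=np.radians(-3.43); d=np.array([np.cos(b),np.sin(b),0]); e=tri(t,te,s,se); r("mid",e[0]-.074*d,e[1])
r(onz(t,*te,.2472)-.074*d, onz(s,*se,.2472)-.074*d)
# mouth ellipse from first scene picture
g=cv2.imread("raw_scene.png")[280:312,340:378]; h=cv2.cvtColor(g,cv2.COLOR_BGR2GRAY); print(h[14:17])
E
```

```text
sh [0.5318 0.2436 0.1432]
mouth [0.5285 0.2398 0.078 ]
mid [0.5318 0.2414 0.2522] 0.0001
[0.5327 0.2429 0.2472] [0.5283 0.2399 0.2472]
[[ 85  94  81 184 246 232 140  81 176 227 226 192 150 170 186 189 149  86
   75  73  73  73  73  73  73  64  64 178 227 225 241 250 251 218 127 124
  125 126]
 [ 68  82  73 143 238 252 214  82 165 238 237 210 161 177 198 198 170 114
   75  73  71  73  72  70  70  69  73 177 231 227 222 245 251 229 151 126
  124 122]
 [ 46  58  54 121 236 251 222 109 106 178 218 221 171 163 182 168 149 110
   72  73  70  73  71  71  72  68  91 184 221 217 201 240 252 238 165 120
  118 120]]
```

Request:
carry_out([
  [1.5, 2.5, 0, 0, 20],
  [1.5, 2.5, 4, 0, 20],
  [1.5, 2.5, 8, 0, 20],
  [1.5, 2.5, 11, 0, 20],
  [1.5, 2.5, 12, 0, 20],
])

```text
time: 6.8
position: [0.5232, 0.2399, 0.2156]
tool_rot: [[-0.06, -0.998, 0.002], [-0.998, 0.06, -0.0], [-0.0, -0.002, -1.0]]
wrist_force: [-1.5, -1.7, 4.8]
opening: 0.313
```

Request:
carry_out([
  [0, 0, 2, 0, 20],
  [0, 0, 4, 0, 20],
])

```text
time: 7.0
position: [0.525, 0.24, 0.2152]
tool_rot: [[-0.06, -0.998, 0.007], [-0.998, 0.06, 0.0], [-0.001, -0.007, -1.0]]
wrist_force: [-3.4, -4.0, 20.9]
opening: 0.307
```

```bash
python3 go.py; python3 - <<'E'
from h import *
print(sense()["ft_torque"])
E
```

```text
t 7.0 pos [0.525  0.24   0.2152] jaw -93.42 F [-3.4 -4.  20.9] open 26.2 q [ 1.340e+01  5.000e+00  1.012e+02 -1.000e-01  7.340e+01  1.068e+02] tilt [0.007  0.0003]
[-0.67225974  0.77520323  0.04694097]
```

Request:
carry_out([
  [0, 0, -5, 0, 20],
  [0, 0, -7, 0, 20],
  [0, 0, -7, 0, 20],
])

```text
time: 7.3
position: [0.5221, 0.2399, 0.2165]
tool_rot: [[-0.06, -0.998, -0.001], [-0.998, 0.06, -0.0], [0.0, 0.001, -1.0]]
wrist_force: [0.1, 0.2, -4.6]
opening: 0.307
```

```bash
python3 go.py; python3 - <<'E'
from h import *
t=read_camera("top"); s=read_camera("scene")
f=lambda c,x,y,k=10:cv2.resize(c["img"][y:y+600//k,x:x+400//k],None,fx=k,fy=k,interpolation=cv2.INTER_CUBIC)
cv2.imwrite("pics/c6.png",np.hstack([f(t,122,167),f(s,338,258)]))
r=lambda *a:print(*[np.round(x,4) if not isinstance(x,str) else x for x in a])
q=lambda x,y,z:(proj(s,[x,y,z])-[338,258]+.5)*10-.5
for x,y in((.528,.24),(.525,.24),(.531,.242)): r(x,y,"rim",q(x,y,.078),"plug",q(x,y,.082),"sh und",q(x,y,.130),"sh top",q(x,y,.138))
for a in range(0,360,45): r(a,q(.528+.01625*np.cos(np.radians(a)),.24+.01625*np.sin(np.radians(a)),.078))
E
```

```text
t 7.3 pos [0.5221 0.2399 0.2165] jaw -93.43 F [ 0.1  0.2 -4.6] open 26.2 q [ 13.4   4.8 101.2   0.   74.  106.8] tilt [-0.0011 -0.0001]
0.528 0.24 rim [215.1848 364.699 ] plug [218.0777 353.8511] sh und [254.2578 218.1825] sh top [260.5637 194.5366]
0.525 0.24 rim [223.1481 355.232 ] plug [226.0609 344.3734] sh und [262.4864 208.5796] sh top [268.8346 184.9137]
0.531 0.242 rim [215.5997 379.7757] plug [218.5021 368.9444] sh und [254.8049 233.4674] sh top [261.133  209.8518]
0 [171.5687 416.5511]
45 [233.0675 433.8005]
90 [283.9646 410.2022]
135 [293.9146 360.2705]
180 [257.9937 313.8065]
225 [197.7552 297.3482]
270 [147.6056 319.9899]
315 [136.3953 369.1308]
```

View pics/c6.png

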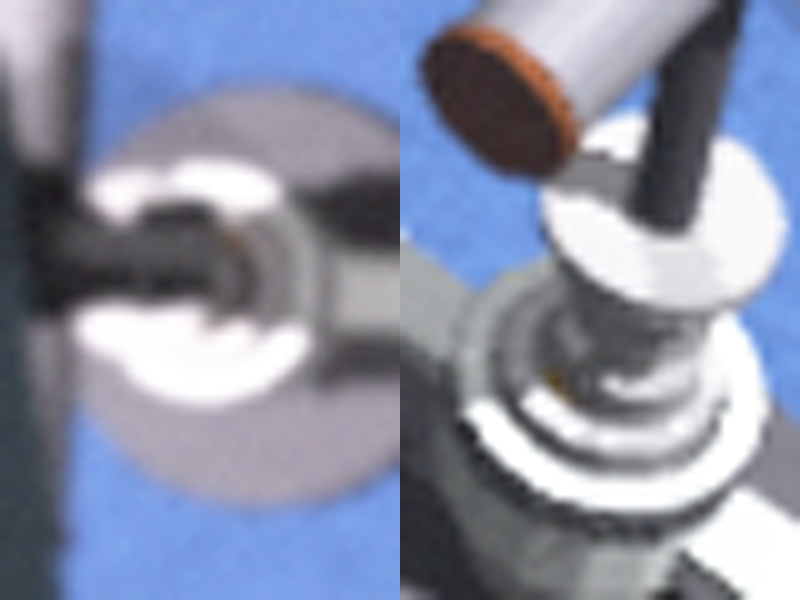

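The shoulder is at right-panel (665,200) and the rim at about (612,365). That puts the plug about 2 mm too far in −x and 1 mm in +y, which agrees with the contact moment, so I correct and descend.

Request:
carry_out([
  [1, -2, -1, 0, 20],
  [1, -2, -1, 0, 20],
  [1, -2, 2, 0, 20],
  [1, -2, 5, 0, 20],
  [1, -2, 7, 0, 20],
])

```text
time: 7.9
position: [0.5271, 0.239, 0.2157]
tool_rot: [[-0.06, -0.998, 0.008], [-0.998, 0.06, 0.001], [-0.001, -0.007, -1.0]]
wrist_force: [-4.5, -1.9, 20.9]
opening: 0.308
```

```bash
python3 go.py; python3 -c "
from h import *
print(sense()['ft_torque'])"
```

```text
t 7.9 pos [0.5271 0.239  0.2157] jaw -93.42 F [-4.5 -1.9 20.9] open 26.3 q [ 1.320e+01  5.200e+00  1.010e+02 -1.000e-01  7.340e+01  1.066e+02] tilt [0.0075 0.0006]
[-0.63570064  0.76983835  0.01680098]
```

Request:
carry_out([
  [0, 0, -4, 0, 20],
  [0, 0, -8, 0, 20],
  [0, 0, -8, 0, 20],
])

```text
time: 8.2
position: [0.5243, 0.2388, 0.2181]
tool_rot: [[-0.06, -0.998, -0.0], [-0.998, 0.06, 0.0], [-0.0, 0.0, -1.0]]
wrist_force: [0.2, 0.1, -3.9]
opening: 0.311
```

```bash
python3 go.py; python3 - <<'E'
from h import *
t=read_camera("top"); s=read_camera("scene"); S=sense()
print("tq",S["ft_torque"].round(3),S["wrist_force"].round(2))
for a in (tri(t,(337.8,175),s,(173,161)),tri(t,(345.6,232),s,(212.5,130.3))): print(a[0].round(4),round(a[1],4))
cv2.imwrite("raw_s5.png",s["img"]);cv2.imwrite("raw_t5.png",t["img"])
# brown end-disc blobs in both views
for n,c,(x0,y0,x1,y1) in(("t",t,(105,130,140,175)),("s",s,(335,240,360,280))):
    h=cv2.cvtColor(c["img"][y0:y1,x0:x1],cv2.COLOR_BGR2HSV); m=((h[...,0]<20)&(h[...,1]>90)).astype(np.uint8)
    k,l,st,ce=cv2.connectedComponentsWithStats(m)
    for i in range(1,k):
        if st[i,4]>8: print(n,st[i]+[x0,y0,0,0,0],(ce[i]+[x0,y0]).round(1))
f=lambda im,x,y,w,h,k:cv2.resize(im[y:y+h,x:x+w],None,fx=k,fy=k,interpolation=cv2.INTER_NEAREST)
cv2.imwrite("pics/c7.png",np.hstack([f(cv2.imread("raw_scene.png"),338,265,40,50,10),f(s["img"],338,255,40,50,10)]))
E
```

```text
t 8.2 pos [0.5243 0.2388 0.2181] jaw -93.44 F [ 0.2  0.1 -3.9] open 26.6 q [ 13.2   4.9 101.    0.   74.1 106.6] tilt [-0.0001  0.0001]
tq [0.061 0.021 0.03 ] [-0.36 -0.15 -3.34]
[ 0.5646 -0.2802  0.1714] 0.0007
[ 0.4193 -0.2939  0.1757] 0.0043
s [342 261  12  13  35] [349.3 265.4]
```

View pics/c7.png

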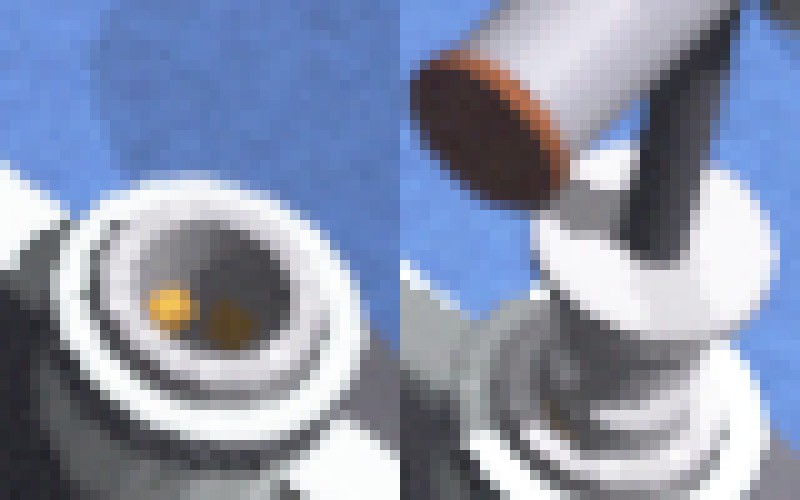

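Left panel: the bore is centred at (213,285). Right panel: the plug stands over the mouth, with the shoulder's top face centred at (654,239). I turn these into an offset.

```bash
python3 - <<'E'
from h import *
t=read_camera("top"); s=read_camera("scene")
M=onz(s,358.85,293.05,.078); print("mouth scene",M.round(4))
for z in(.1347,.1367,.1387): print("sh",z,onz(s,362.95,278.45,z).round(4))
# bore in first top picture: dark blob
g=cv2.imread("raw_top.png"); G=cv2.cvtColor(g,cv2.COLOR_BGR2GRAY)[180:210,125:160]; m=(G<170).astype(np.uint8)
k,l,st,ce=cv2.connectedComponentsWithStats(m)
for i in range(1,k):
    if 5<st[i,4]<200: print(st[i]+[125,180,0,0,0],ce[i]+[125,180], onz(t,*(ce[i]+[125,180]),.078).round(4))
print(G[6:24,8:28])
E
```

```text
mouth scene [0.5263 0.2384 0.078 ]
sh 0.1347 [0.5294 0.24   0.1347]
sh 0.1367 [0.5308 0.2405 0.1367]
sh 0.1387 [0.5322 0.241  0.1387]
[137 190  10  10  80] [141.5875 194.675 ] [0.5276 0.2403 0.078 ]
[[172 214 247 254 255 255 255 255 255 254 254 254 254 255 255 255 253 229
  158 104]
 [213 248 254 255 255 255 254 254 252 249 248 249 249 251 253 254 254 251
  218 139]
 [244 254 255 255 254 253 252 251 245 240 241 244 245 245 246 251 254 254
  249 204]
 [252 255 255 254 252 250 245 228 207 203 217 228 239 245 244 241 248 253
  254 243]
 [254 255 254 252 247 230 200 157 130 131 145 171 212 240 247 241 231 245
  253 252]
 [255 255 254 248 226 174 127  96  84  81  93 122 171 223 245 245 229 223
  249 253]
 [255 255 252 236 180 120  90  82  76  71  68  87 126 186 234 247 235 215
  238 253]
 [255 254 250 221 143  91  80  80  72  67  56  62  88 137 207 242 239 215
  220 249]
 [255 254 248 211 133  85  75  73  66  57  51  51  64 103 178 231 237 218
  205 244]
 [255 255 249 215 133  84  71  69  62  55  53  47  53 101 173 229 235 208
  204 243]
 [255 255 252 228 154  91  79  74  68  56  51  51  63 113 188 233 234 199
  211 247]
 [255 255 253 242 188 121  85  79  69  57  54  64  84 147 214 238 230 204
  232 252]
 [255 255 253 250 228 169 115  90  81  72  78  98 142 197 234 240 224 219
  248 253]
 [255 255 254 252 247 224 175 140 125 120 133 167 212 235 243 234 225 243
  253 253]
 [255 255 255 254 253 248 231 213 196 194 208 231 243 245 239 230 243 253
  254 250]
 [252 255 255 255 254 252 248 244 238 237 240 247 247 242 235 245 254 255
  253 235]
 [233 252 255 255 255 254 251 248 246 243 245 245 244 243 249 253 255 254
  241 178]
 [192 233 252 255 255 255 254 252 250 249 249 250 251 253 254 254 253 240
  181 115]]
```

The scene view puts the plug about +4 mm in x and +2 mm in y from the mouth. The lateral contact force (−4,−3 N) agrees once the moment is referred to the flange. I correct by that and feel again.

Request:
carry_out([
  [2, 3.5, 0, 0, 20],
  [2, 3.5, 0, 0, 20],
  [2, 3.5, 3, 0, 20],
  [2, 3.5, 6, 0, 20],
  [2, 3.5, 8, 0, 20],
])

```text
time: 8.9
position: [0.5206, 0.2369, 0.2097]
tool_rot: [[-0.06, -0.998, -0.001], [-0.998, 0.06, -0.0], [0.0, 0.001, -1.0]]
wrist_force: [-0.4, 0.9, -3.8]
opening: 0.305
```

```bash
python3 go.py; python3 -c "
from h import *
print(sense()['ft_torque'])"
```

```text
t 8.9 pos [0.5206 0.2369 0.2097] jaw -93.44 F [-0.4  0.9 -3.8] open 26.0 q [ 13.1   4.9 101.9  -0.   73.2 106.6] tilt [-0.0007 -0.0002]
[-0.00940451  0.02161164 -0.01479546]
```

The plug has entered freely. I lower it onto the dogs, expecting contact at TCP z of about 0.1895.

Request:
carry_out([
  [0, 0, 5, 0, 20],
  [0, 0, 10, 0, 20],
  [0, 0, 14, 0, 20],
  [0, 0, 17, 0, 20],
  [0, 0, 18, 0, 20],
])

```text
time: 9.4
position: [0.5205, 0.2369, 0.1917]
tool_rot: [[-0.06, -0.998, -0.001], [-0.998, 0.06, -0.0], [0.0, 0.001, -1.0]]
wrist_force: [-0.0, 0.0, -4.3]
opening: 0.308
```

Request:
carry_out([
  [0, 0, 1, 0, 20],
  [0, 0, 2, 0, 20],
  [0, 0, 3, 0, 20],
])

```text
time: 9.7
position: [0.5214, 0.2371, 0.1904]
tool_rot: [[-0.06, -0.998, 0.002], [-0.998, 0.06, 0.0], [-0.0, -0.002, -1.0]]
wrist_force: [-1.1, 0.5, 2.4]
opening: 0.309
```

```bash
python3 go.py; python3 -c "
from h import *
print(sense()['ft_torque'])"
```

```text
t 9.7 pos [0.5214 0.2371 0.1904] jaw -93.43 F [-1.1  0.5  2.4] open 26.4 q [ 13.1   6.  102.8  -0.   71.1 106.6] tilt [0.0018 0.0002]
[-0.17981343  0.13865136 -0.02032622]
```

It rests on the dogs. I release, then retreat upward.

Request:
carry_out([
  [0, 0, -1, 0, 26],
  [0, 0, -1, 0, 40],
  [0, 0, -1, 0, 60],
  [0, 0, -1, 0, 85],
  [0, 0, -1, 0, 85],
])

```text
time: 10.2
position: [0.521, 0.237, 0.1906]
tool_rot: [[-0.06, -0.998, 0.001], [-0.998, 0.06, 0.0], [-0.0, -0.001, -1.0]]
wrist_force: [-0.2, -0.9, 0.3]
opening: 0.95
```

Request:
carry_out([
  [0, 0, -1, 0, 85],
  [0, 0, -1, 0, 85],
  [0, 0, -15, 0, 85],
  [0, 0, -50, 0, 85],
  [0, 0, -95, 0, 85],
])

```text
time: 10.7
position: [0.5196, 0.2367, 0.2851]
tool_rot: [[-0.06, -0.998, -0.004], [-0.998, 0.06, -0.001], [0.001, 0.004, -1.0]]
wrist_force: [-0.1, -0.2, -0.1]
opening: 0.995
```

```bash
python3 go.py .5325 .3245 .285 -93.4; python3 - <<'E'
from h import *
t=read_camera("top"); s=read_camera("scene")
f=lambda c,x,y,k=4:cv2.resize(c["img"][y:y+600//k,x:x+400//k],None,fx=k,fy=k,interpolation=cv2.INTER_CUBIC)
cv2.imwrite("pics/c8.png",np.hstack([f(t,95,120),f(s,310,200)])); cv2.imwrite("raw_t8.png",t["img"]);cv2.imwrite("raw_s8.png",s["img"])
E
```

```text
t 10.7 pos [0.5196 0.2367 0.2851] jaw -93.44 F [-0.1 -0.2 -0.1] open 85.0 q [ 13.1   1.3  97.7   0.   81.3 106.6] tilt [-0.0041 -0.0009]
delta mm [-88.4  -7.6   0. ] turn -0.04
```

View pics/c8.png

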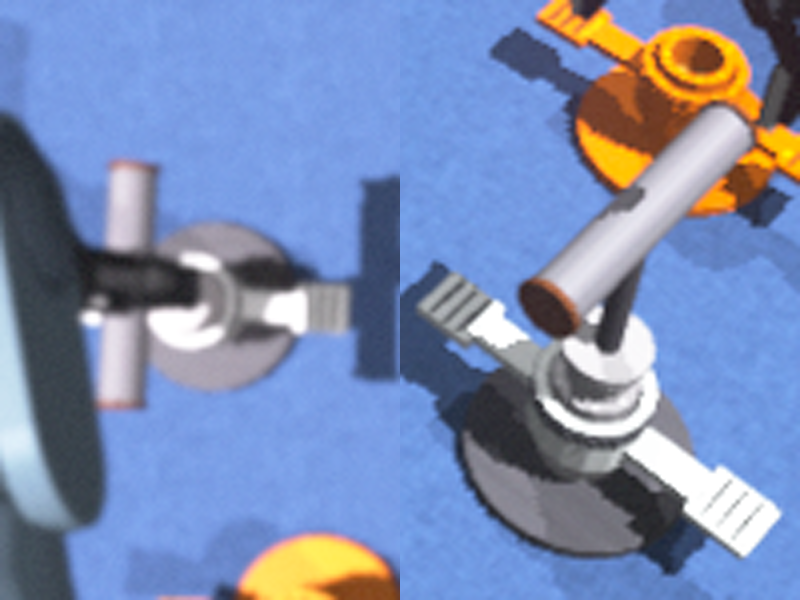

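The T-bar stands upright on the dogs, with its bar across the ear line and the sleeve up. The left (+y) ear is at right panel (737,510). I go above it and shut the fingers.

Request:
carry_out([
  [-40, -3, 0, 0, 40],
  [-75, -6, 0, 0, 0],
  [-87, -6, 0, 0, 0],
  [-87, -6, 0, 0, 0],
  [-87, -6, 0, 0, 0],
])

```text
time: 11.3
position: [0.5319, 0.3229, 0.2854]
tool_rot: [[-0.06, -0.998, -0.0], [-0.998, 0.06, -0.001], [0.001, 0.0, -1.0]]
wrist_force: [0.6, 0.1, -0.1]
opening: 0.138
```

Request:
carry_out([
  [0, 0, 30, 0, 0],
  [0, 0, 75, 0, 0],
  [0, 0, 120, 0, 0],
  [0, 0, 165, 0, 0],
  [0, 0, 195, 0, 0],
])

```text
time: 11.8
position: [0.5304, 0.3213, 0.087]
tool_rot: [[-0.062, -0.998, -0.004], [-0.998, 0.062, -0.002], [0.002, 0.004, -1.0]]
wrist_force: [-0.4, 1.0, 0.5]
opening: 0.001
```

```bash
python3 go.py .531 .323 .052 -93.4;python3 - <<'E'
from h import *
s=read_camera("scene")
print(onz(s,393.9,327.1,.052))
k=4;cv2.imwrite("pics/c9.png",cv2.resize(s["img"][190:340,300:430],None,fx=k,fy=k,interpolation=cv2.INTER_CUBIC))
E
```

```text
t 11.8 pos [0.5304 0.3213 0.087 ] jaw -93.53 F [-0.4  1.   0.5] open 0.1 q [ 20.7  19.7  98.6  -0.   62.  114.3] tilt [-0.004  -0.0019]
delta mm [-1.9 -0.6 35. ] turn -0.13
[0.53100735 0.32702196 0.052     ]
```

View pics/c9.png

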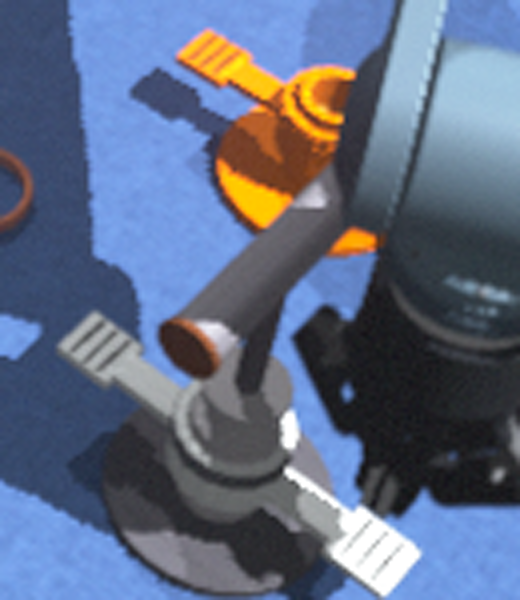

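The shut fingers are over the left ear with clearance to the T-bar. I push down.

Request:
carry_out([
  [-3, 0, 15, 0, 0],
  [-3, 0, 28, 0, 0],
  [-3, 0, 34, 0, 0],
  [-3, 0, 38, 0, 0],
  [-3, 0, 42, 0, 0],
])

```text
time: 12.35
position: [0.5329, 0.3267, 0.05]
tool_rot: [[-0.06, -0.998, 0.001], [-0.998, 0.06, 0.0], [-0.0, -0.001, -1.0]]
wrist_force: [-4.9, -2.1, 10.5]
opening: 0.004
```

Request:
carry_out([
  [0, 0, 3, 0, 0],
  [0, 0, 6, 0, 0],
  [0, 0, 8, 0, 0],
  [0, 0, 9, 0, 0],
  [0, 0, 9, 0, 0],
])

```text
time: 12.85
position: [0.5329, 0.3268, 0.0418]
tool_rot: [[-0.059, -0.998, 0.001], [-0.998, 0.059, -0.0], [-0.0, -0.001, -1.0]]
wrist_force: [-5.9, -3.1, 9.5]
opening: -0.003
```

```bash
python3 go.py
```

```text
t 12.85 pos [0.5329 0.3268 0.0418] jaw -93.4 F [-5.9 -3.1  9.5] open -0.2 q [ 21.1  23.9  98.5  -0.   57.5 114.6] tilt [ 0.001 -0.   ]
```

Request:
carry_out([
  [0, 0, 2, 0, 0],
  [0, 0, 4, 0, 0],
  [0, 0, 5, 0, 0],
  [0, 0, 5, 0, 0],
  [0, 0, 5, 0, 0],
])

```text
time: 13.35
position: [0.5329, 0.3268, 0.0372]
tool_rot: [[-0.059, -0.998, 0.001], [-0.998, 0.059, -0.0], [0.0, -0.001, -1.0]]
wrist_force: [-5.4, -3.8, 12.5]
opening: -0.004
```

```bash
python3 go.py;python3 - <<'E'
from h import *
s=read_camera("scene"); cv2.imwrite("raw_s10.png",s["img"])
h=cv2.cvtColor(s["img"][240:320,325:365],cv2.COLOR_BGR2HSV); m=((h[...,0]<20)&(h[...,1]>90)).astype(np.uint8)
k,l,st,ce=cv2.connectedComponentsWithStats(m)
for i in range(1,k):
    if st[i,4]>8: print("end disc now",(ce[i]+[325,240]).round(1),st[i])
b=cv2.imread("raw_s8.png"); h=cv2.cvtColor(b[240:320,325:365],cv2.COLOR_BGR2HSV); m=((h[...,0]<20)&(h[...,1]>90)).astype(np.uint8)
k,l,st,ce=cv2.connectedComponentsWithStats(m)
for i in range(1,k):
    if st[i,4]>8: print("end disc before",(ce[i]+[325,240]).round(1),st[i])
for z in(.212,.190): print(z,proj(s,[.602,.2355,z]).round(1))
E
```

```text
t 13.35 pos [0.5329 0.3268 0.0372] jaw -93.4 F [-5.4 -3.8 12.5] open -0.3 q [ 21.1  24.4  98.5  -0.   57.1 114.6] tilt [ 0.0009 -0.0002]
end disc now [360.5 243.5] [32  0  8  8 22]
end disc now [342.3 281.1] [12 34 12 15 92]
end disc before [360.8 243.6] [32  0  8  8 24]
end disc before [349.7 274.9] [17 30 13 13 39]
0.212 [345.2 277.6]
0.19 [343.6 284.7]
```

```bash
python3 - <<'E'
import cv2,numpy as np
f=lambda n:cv2.resize(cv2.imread(n)[230:340,318:418],None,fx=4,fy=4,interpolation=cv2.INTER_CUBIC)
cv2.imwrite("pics/c10.png",np.hstack([f("raw_s8.png"),f("raw_s10.png")]))
E
```

```text
(no output)
```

View pics/c10.png

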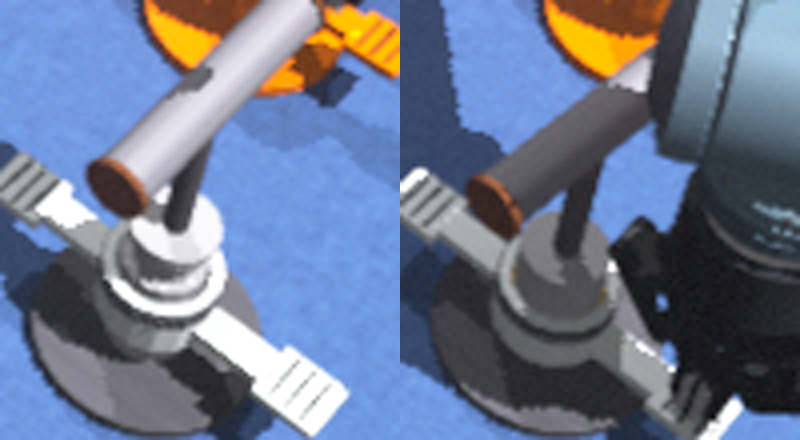

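The right panel shows the plug dropped, with the shoulder low in the mouth at (560,250) against (175,235) before, and turned a few degrees. I let the sleeve rise and check that it returns fully.

Request:
carry_out([
  [0, 0, -4, 0, 0],
  [0, 0, -10, 0, 0],
  [0, 0, -16, 0, 0],
  [0, 0, -25, 0, 0],
  [0, 0, -45, 0, 0],
])

```text
time: 13.9
position: [0.5313, 0.3262, 0.0788]
tool_rot: [[-0.06, -0.998, -0.002], [-0.998, 0.06, -0.001], [0.001, 0.002, -1.0]]
wrist_force: [-0.2, -0.4, 0.2]
opening: 0.001
```

Request:
carry_out([
  [0, 0, -45, 0, 0],
  [0, 0, -95, 0, 0],
  [0, 0, -145, 0, 0],
  [0, 0, -195, 0, 0],
  [0, 0, -240, 0, 0],
])

```text
time: 14.4
position: [0.5322, 0.3266, 0.323]
tool_rot: [[-0.06, -0.998, 0.003], [-0.998, 0.06, 0.001], [-0.001, -0.003, -1.0]]
wrist_force: [1.0, 0.5, 0.7]
opening: 0.002
```

Request:
carry_out([
  [-40, 40, 0, 0, 0],
  [-70, 80, 0, 0, 0],
  [-100, 120, 0, 0, 0],
  [-120, 150, 0, 0, 0],
  [-120, 150, 0, 0, 0],
])

```text
time: 14.9
position: [0.3859, 0.458, 0.3202]
tool_rot: [[-0.054, -0.999, 0.0], [-0.999, 0.054, 0.002], [-0.002, -0.0, -1.0]]
wrist_force: [0.9, -0.1, 0.2]
opening: 0.001
```

```bash
python3 go.py;python3 - <<'E'
from h import *
t=read_camera("top"); s=read_camera("scene"); cv2.imwrite("raw_s11.png",s["img"]); cv2.imwrite("raw_t11.png",t["img"])
def disc(im):
    h=cv2.cvtColor(im[240:320,325:365],cv2.COLOR_BGR2HSV); m=((h[...,0]<20)&(h[...,1]>90)).astype(np.uint8)
    k,l,st,ce=cv2.connectedComponentsWithStats(m); return [(st[i,:4]+[325,240,0,0],st[i,4]) for i in range(1,k) if st[i,4]>8]
print(disc(cv2.imread("raw_s8.png")),disc(s["img"]))
# ears in scene: initial vs now (patch shift by phase correlation / template match)
a=cv2.imread("raw_scene.png")
for n,(x0,y0,x1,y1) in(("L ear",(380,312,408,340)),("R ear",(312,264,338,290)),("foot",(322,300,350,340))):
    r=cv2.matchTemplate(s["img"][y0-8:y1+8,x0-8:x1+8],a[y0:y1,x0:x1],cv2.TM_CCOEFF_NORMED); _,v,_,p=cv2.minMaxLoc(r); print(n,"shift",p[0]-8,p[1]-8,round(v,3))
for z in(.052,.049,.046,.036): print(z,(proj(s,[.532,.326,z])-proj(s,[.532,.326,.052])).round(1))
# bystanders
for n,(x0,y0,x1,y1) in(("bangle",(278,222,312,252)),("box",(178,296,230,348)),("cone",(228,168,252,202))):
    r=cv2.matchTemplate(s["img"][y0-8:y1+8,x0-8:x1+8],a[y0:y1,x0:x1],cv2.TM_CCOEFF_NORMED); _,v,_,p=cv2.minMaxLoc(r); print(n,"shift",p[0]-8,p[1]-8,round(v,3))
# T-bar end discs in top view
h=cv2.cvtColor(t["img"][130:250,95:165],cv2.COLOR_BGR2HSV); m=((h[...,0]<20)&(h[...,1]>60)).astype(np.uint8)
k,l,st,ce=cv2.connectedComponentsWithStats(m)
for i in range(1,k):
    if st[i,4]>5: print("top",(ce[i]+[95,130]).round(1),st[i,4],onz(t,*(ce[i]+[95,130]),.19).round(4))
E
```

```text
t 14.9 pos [0.3859 0.458  0.3202] jaw -93.08 F [ 0.9 -0.1  0.2] open 0.0 q [3.900e+01 3.700e+00 9.150e+01 1.000e-01 8.470e+01 1.321e+02] tilt [0.0002 0.0017]
[(array([357, 240,   8,   8]), np.int32(24)), (array([342, 270,  13,  13]), np.int32(39))] [(array([357, 240,   8,   8]), np.int32(44)), (array([337, 274,  11,  14]), np.int32(39))]
L ear shift 0 0 0.987
R ear shift 0 0 0.667
foot shift 0 0 0.978
0.052 [0. 0.]
0.049 [-0.3  0.8]
0.046 [-0.6  1.5]
0.036 [-1.6  4. ]
bangle shift 0 0 0.606
box shift 0 0 0.999
cone shift 0 0 0.972
```

```bash
python3 - <<'E'
from h import *
t=read_camera("top"); s=read_camera("scene"); a=cv2.imread("raw_scene.png"); b=cv2.imread("raw_s8.png")
for z in(.212,.2,.19): 
    p=onz(s,342.3,281,z); q=onz(s,348,276.3,z); d=p[:2]-[.5265,.2385]; e=q[:2]-[.5265,.2385]
    print(z,"now r",np.hypot(*d).round(4),np.degrees(np.arctan2(d[1],d[0])).round(1),"| before r",np.hypot(*e).round(4),np.degrees(np.arctan2(e[1],e[0])).round(1))
# subpixel ear shift
for n,(x0,y0,x1,y1) in(("L ear",(380,312,408,340)),("foot",(322,300,350,340))):
    g=lambda im:cv2.cvtColor(im[y0:y1,x0:x1],cv2.COLOR_BGR2GRAY).astype(np.float32)
    print(n,cv2.phaseCorrelate(g(a),g(s["img"]),cv2.createHanningWindow((x1-x0,y1-y0),cv2.CV_32F)))
# shoulder bottom gap: white extent in scene
G=cv2.cvtColor(s["img"],cv2.COLOR_BGR2GRAY); print(G[270:312:2,344:378:2])
h=cv2.cvtColor(t["img"][130:250,95:175],cv2.COLOR_BGR2HSV); m=((h[...,1]<70)&(h[...,2]>120)).astype(np.uint8)
ys,xs=np.nonzero(m); print("top grey rows",ys.min()+130,ys.max()+130,[int(xs[ys==r].mean()+95) for r in(ys.min()+2,ys.max()-2)])
E
```

```text
0.212 now r 0.0848 -1.8 | before r 0.07 -0.6
0.2 now r 0.0772 -4.6 | before r 0.0621 -3.9
0.19 now r 0.0711 -7.4 | before r 0.0556 -7.4
L ear ((0.05229510441837526, -0.2681024429574208), 1.0562639617919922)
foot ((0.14426185041755346, 0.1304664096938737), 0.8487936633825303)
[[151 178 189 206 213 221 217 200 183 172 163 135  93  68  69 109 142]
 [182 193 208 216 221 212 197 182 171 160 128  70  74  67  67  66 119]
 [195 213 216 221 208 190 180 171 152 116  55  74  71  65  68  70  70]
 [197 220 220 202 191 175 170 143  88  48  61  76  67  66  67  65  70]
 [121 207 200 184 171 164 131  76  42  49  64  74  68  67  66  70  68]
 [ 93 137 180 171 158 124  74  60  42  48  66  74  67  68  65  66  64]
 [ 40 102 154 153 125 120 164 103  45  58  74  70  66  64  63  65  64]
 [ 39  77 122 175 247 247 246  74  43  61  87  95  68  65  67  66  68]
 [ 41  50 122 127 124 203 237  43  48  65 180 236 134  68  66  65  68]
 [ 50  95 136 119 119 121  93  40  53  69 219 245 250 154  67  70  68]
 [147 165 218 219 119 120  76  45  55  73 239 245 245 250 155 142  90]
 [151 151 168 244 244 244 126  45  61 114 246 245 245 247 249 139 140]
 [152 137  92 240 242 243 235 164 130 205 240 246 245 252 255 150 145]
 [175 139  71 157 243 242 243 232 220 220 234 244 246 232 255 198 143]
 [241 233  86  71 163 239 241 222 220 221 221 243 230 154 255 224 142]
 [ 53 253 182  72  70  95 217 234 216 218 210 208 140 234 255 153 131]
 [ 58 161 255 231  93  76  83  99 117 129 137 147 142 252 253 127 128]
 [ 77  58 161 253 248 174 104 104 121 125 150 170 249 250 152 128 129]
 [ 88  62  50  85 247 251 251 246 244 239 252 251 246 151 157 133 132]
 [ 89  92  78  49  74  89 188 235 246 242 232 172  90 203 253 224 138]
 [ 76  95  92  86  80  56  60  87  69  66  90 100 188 252 252 252 253]]
top grey rows 161 221 [133, 120]
```

The shoulder's top face now ends at raw row 301, where a home plug should show it (300.6). The left ear is back at its starting pixel.

```bash
python3 -c "
from h import *
print(sign_off(), sense()['time'])"
```

```text
the job is handed in; nothing more can be done
the job is handed in; nothing more can be done
```

The T-bar is in the quick-release base with its plug home and the sleeve back up. I handed the job in at about 15 s.

I lifted the grey T-bar out of the rack and stood its plug on the dogs. I then pushed the left ear down about 15 mm, which dropped the plug, and let the sleeve rise before moving the arm clear.

**What the last checks showed:**
- **Plug:** the shoulder's edge is at row 301, against 300.6 expected for a home plug. The bar came down about 19 mm by the camera, ±3 mm, where 22 mm is expected.
- **Sleeve:** the left ear is back at its starting pixel to within 0.3 px, which is about 1 mm. The right ear also showed no shift, but its image match was weak (0.67).
- **Cone and gift box:** they showed no shift in the scene view.
- **Bangle:** it showed no shift either, but the match was weak (0.61), probably because of the changed shadows.
- **Arm:** it touches nothing, with wrist force about zero.

**What went wrong or disagreed on the way:**
- **Insertion:** the first two tries met the mouth's rim at about 21 N. I first misread the contact moment and corrected the wrong way. A closer look in the scene camera gave the right offset and the plug went in freely.
- **Bar angle:** the bar looked turned a few degrees after the drop.
- **Top camera:** my search for the bar's end discs in the top camera found nothing after the drop, so the final height rests on the scene camera alone.

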